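# Fetch the key out of the clamping block's slot with the sprung tongs

### The arm

A 7-joint arm with a two-finger parallel gripper is mounted at the origin on the work surface. World frame = base frame: x ahead of the robot, y to its left, z up, the work surface at z = 0. Lengths are in m, angles in rad, forces in N, time in s.
With the tool pointing down it reaches from about 0.4 to 0.85 m from the base axis. Payload 4.5 kg.
Tool frame: the origin (TCP) lies at the very end of the fingers, on their centre line; the grasp point (between the pads) lies 19 mm behind it (r.grip_point_offset is the distance from the TCP to the grasp point, in m); z points along the fingers, y is the line along which they close (so a half turn about z gives the same grasp; the last joint's range is limited). The gripper opens to 88 mm and grips with 3 to 60 N. Pads are 18 mm wide; open, the fingers measure 123 mm over their backs; the gripper's body (75 mm by 187 mm) begins 45 mm behind the grasp point.
Start: joints at [-1.131, 0.689, -0.195, 1.565, 0.157, 0.902, -0.215], TCP at [0.247, 0.574, 0.239] pointing down, gripper open.
Joint ranges: [-3.01, 3.01], [-0.46, 2.08], [-1.47, 1.51], [0.13, 2.56], [-1, 4.14], [0.04, 2.09], [-2.66, 2.66]. Speed limits (rad/s): [2.57, 2.57, 3.14, 3.14, 3.14, 3.14, 3.14].

### API

Orientations are given as a unit quaternion [x, y, z, w].
In Python, from plant import r gives the robot as it stands.
- The arm moves only by the tool carry_out, never from a script. Its argument "rows" is a list of rows, each a list of 3 entries, a list of its own where there are three numbers: the shift along the tool's x, y, z in cm, then the turn, a rotation vector about the tool's x, y, z in degrees, then the closure, from 0 (fully open) to 1 (shut). A call has 1 to 12 rows; each row is the pose to reach, as a shift and turn from the pose commanded when the call began, along the tool's axes at that moment; what a row does not reach only later rows make up. A row lasts 1/10 s, in which the tool goes at most 50 mm and 8.59 degrees, less where a joint would pass 70% of its speed; a pose out of reach is approached as far as the arm can. A call with a gripper value outside its range is refused whole. The fingers move at their own pace and stop on an object; "newtons" is the grip in N (left out, the last holds). Time passes only in rows, so rows that repeat a pose let the fingers close. It gives the time, the measured TCP pose, the force, the opening and the grip force at its end, in the units of the state.
- r.get_state(): the state, without advancing time (a new reading comes with each control period).
- r.snapshot(name): name is "scene" or "top"; returns a dict with "image" (384x512x3 uint8, red, green, blue), "fx", "fy", "cx", "cy" (pixels), "pose" (4x4, takes a point from camera to world coordinates). Camera axes: x right, y up, looking along -z (the intrinsics and any distortion apply to the point x, -y, -z); pixel columns grow to the right and rows downward; lengths in m; the calibration is good to about 2 mm. A picture is of the moment at which its call begins. There is no depth.
- r.finish_job(): hands the job in; it is judged then, once.
The state is a dict: "clock": time; "q": joint angles; "qd": joint speeds; "joint_torque": joint torques, N m; "tool_pos": TCP position; "eef_rot": TCP orientation; "contact_force": force on the tool from outside, world axes, zero at the start; "moment": the same for the moment, N m; "opening": opening from 0.0 (shut) to 1.0 (fully open); "finger_force": force on a finger pad.
Only numpy, scipy, OpenCV 4.12 (cv2) and the standard library are available. Lean on these libraries where they do the work, as an engineer would, in place of code of your own. Each camera call takes 0.05 s, during which the arm holds its last target. There are 200 camera calls.

### The job

A flat steel key has been left at the bottom of the narrow slot in the clamping block, one end overhanging the chip groove. Using only the sprung tongs from the wooden stand (do not touch the key with your fingers), press the overhanging end so that the key tips up and stands in the groove, squeeze the tongs shut on it, lift it out and set it down in the aluminium tray still held in the tongs, not dropped. Then put the tongs back upright in their stand and leave the bottle, chuck key and caliper where they are.

Things in the scene. Friction and masses are not known exactly. Their poses are not given: they have to be found in the camera images.
- key: the flat steel key, 28 x 13 x 6 mm (x, y, z), about 18 g, origin at its centre. At the start it lies flat on the ledge in the block's slot, x axis along the block's x, and overhangs the ledge's edge by 11 to 12 mm on the +x side (over the groove)
- key_end (a point): middle of the key's end that overhangs at first (14 mm from its centre along +x). Some 1 N on this end tips the key over the ledge's edge; past about 40 degrees it stays up by itself, this end down in the groove, the key leaning on the edge at 50 to 75 degrees with its upper end 12 to 18 mm above the ledge, and can be squeezed upright
- block: the fixed dark steel clamping block, 127 x 70 mm over its bolted flanges, 49 mm high, z up; origin on its underside, below the ledge's edge. In its top opens an upright-walled slot, x = -19 to +16 mm, y = -8 to +8 mm: too narrow for fingers. From x = -19 to 0 its floor is a ledge at z = 19 mm (30 mm deep), from 0 to +16 the chip groove
- ledge_edge (a point): middle of the ledge's edge at the groove, on the ledge's surface, 19 mm above the block's underside; axes as the block's
- groove (a point): centre of the chip groove's floor, 8 mm above the block's underside (11 mm below the ledge); the groove is 16 mm long (x) and 16 mm wide (y)
- tongs: sprung parallel tongs, 108 mm tall, about 65 g, tips down in the stand; origin midway between the tips at their lower end, z up. Two legs apart along y slide straight together when squeezed. Released, the tips' inner faces are 20 mm apart; each tip is 3 mm thick (26 mm over both; 6 mm when shut), 8 mm wide along x, straight up to z = 50 mm. The slim head (16 x 12 mm) reaches z = 108 mm
- tongs_pads (a point): where to grip the tongs, 66 mm above the tips, midway between the ribbed pads (z = 50 to 82 mm, 16 mm wide along x, flat outer faces). Squeeze along y: 36 mm over the pads when released, 16 mm with the tips shut; pads and tips close alike. Spring on each leg: 3 N plus 0.5 N per mm the leg moves. Held 1 to 3 mm closed, the tongs are carried safely with tips open
- stand: the fixed wooden tongs stand, 60 x 80 x 40 mm; origin at the centre of its underside. A slot 14 mm (x) by 34 mm (y) opens at its top and is 34 mm deep (its floor is 6 mm above the table); the tongs stand in it on their tips, closing along the stand's y (either way round)
- tray: the fixed open aluminium parts tray, 110 x 130 mm, rim 18 mm high, walls and floor about 4 mm; origin at the centre of its underside
- bottle: a clear plastic bottle, 52 mm across and 130 mm tall, upright; origin at the centre of its underside. Bystander
- chuck_key: a steel T-handled chuck key lying flat, 107 mm long, cross bar 100 mm; origin at the middle of the cross bar, shaft along +x. Bystander
- caliper: a steel caliper lying flat, 200 mm long along y, about 6 mm thick; origin at the middle of its beam. Bystander
There are look-alikes about, which are no part of the job. Of the things like the tongs, leave any that is yellow; of the rest the larger one is meant. What is shaped like the tray but red is not meant.

How it is judged:
By the outcome, as a careful person would: the job done as asked, in the order asked, and still so for the second after the job is handed in, with the robot touching nothing.
It also fails if it takes over 70 s, if anything falls off the work surface, if the arm or the gripper's body presses on something with over 40 N, if the wrist force passes 120 N, or if a joint passes its speed limit or range.

## Working session

There is one attempt and no reset: what is moved stays moved. The work goes in short steps, Python scripts to look and compute and a tool call to move; the robot and the scene stay as the last step left them, time stands still between calls to the robot, and variables do not carry over. Pictures are saved under pics/ and viewed, at most 10 in all, crops included, and the job is handed in when it is done.

Besides the shell and the picture viewer there is one more tool, called after "Emit:" as name(argument=value, ...) on one line, values as JSON. carry_out: Moves the arm, as the interface text tells. Its arguments: {"type":"object","properties":{"rows":{"type":"array"},"newtons":{"type":"number"}},"required":["rows"]}

```bash
mkdir -p pics; ls; python3 - <<'E'
from plant import r
import cv2,numpy as np
np.set_printoptions(precision=4,suppress=True)
for n in ("scene","top"):
    s=r.snapshot(n); im=s["image"]
    np.savez(f"{n}0.npz",**{k:np.array(v) for k,v in s.items()})
    print(n,{k:s[k] for k in s if k!="image"})
    cv2.imwrite(f"pics/{n}0.png",cv2.resize(im[:,:,::-1],(800,600),interpolation=cv2.INTER_CUBIC))
print(r.get_state(), r.grip_point_offset)
E
```

```text
pics
scene {'fx': 377.5470429949187, 'fy': 377.5470429949187, 'cx': 250.41800954331268, 'cy': 183.12855920782633, 'pose': array([[ 0.749 , -0.3996,  0.5284,  1.0393],
       [ 0.6623,  0.4322, -0.612 , -0.6188],
       [ 0.0162,  0.8084,  0.5884,  0.6463],
       [ 0.    ,  0.    ,  0.    ,  1.    ]])}
top {'fx': 385.5670391020179, 'fy': 385.5670391020179, 'cx': 254.58175629375546, 'cy': 190.1590204692442, 'pose': array([[-0.0158,  0.991 , -0.1332,  0.3866],
       [-0.9999, -0.0157,  0.0018, -0.0164],
       [-0.0003,  0.1332,  0.9911,  1.0403],
       [ 0.    ,  0.    ,  0.    ,  1.    ]])}
{'clock': 0.1, 'q': array([-1.1312,  0.6899, -0.1945,  1.5662,  0.1573,  0.9025, -0.2151]), 'qd': array([-0.0019, -0.001 , -0.0006, -0.0042,  0.0017,  0.003 ,  0.001 ]), 'joint_torque': array([ -0.0043, -52.8502,  -1.2719, -15.3836,  -0.0526,   0.002 ,
         0.    ]), 'tool_pos': array([0.2465, 0.5737, 0.238 ]), 'eef_rot': array([ 0.2015,  0.9795, -0.0008, -0.0001]), 'contact_force': array([ 0.4941, -0.4818, -0.4164]), 'moment': array([-0.0027, -0.0256, -0.0208]), 'finger_force': 0.0, 'opening': 0.9995762065821254} 0.0187
```

View pics/scene0.png

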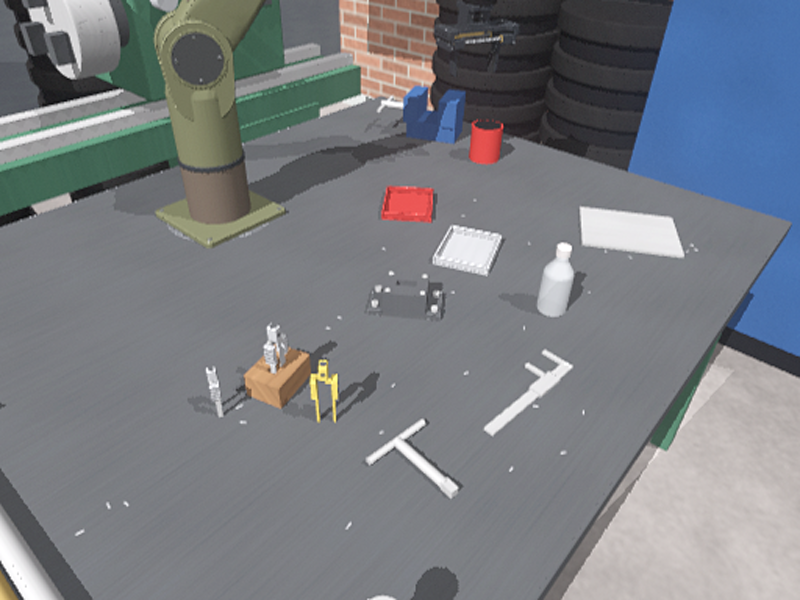

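View pics/top0.png

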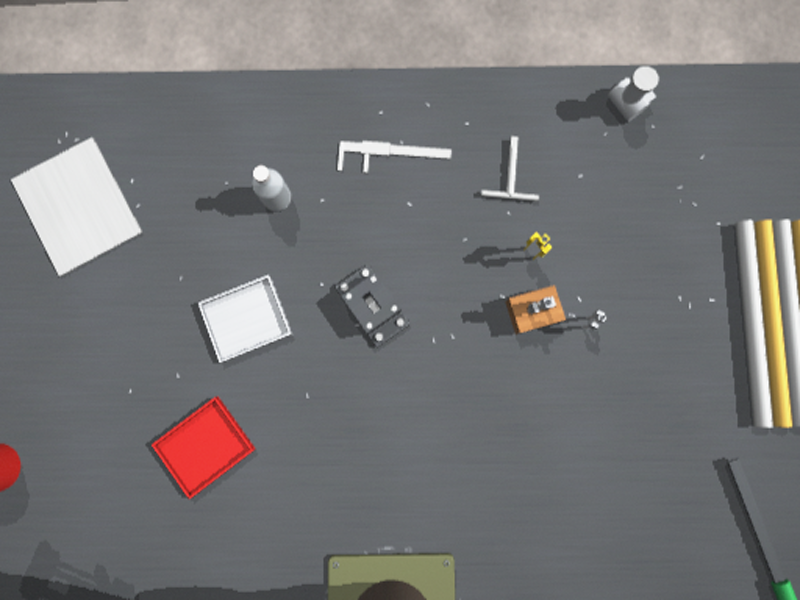

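```bash
cat > h.py <<'E'
import numpy as np,cv2
np.set_printoptions(precision=4,suppress=True)
def load(n): return dict(np.load(n))
def ray(s,u,v):
    d=s["pose"][:3,:3]@np.array([(u-s["cx"])/s["fx"],-(v-s["cy"])/s["fy"],-1]); return s["pose"][:3,3],d
def plane(s,u,v,z):
    o,d=ray(s,u,v); return o+d*(z-o[2])/d[2]
def tri(s1,p1,s2,p2):
    o1,d1=ray(s1,*p1);o2,d2=ray(s2,*p2)
    t=np.linalg.lstsq(np.stack([d1,-d2],1),o2-o1,rcond=None)[0]
    a,b=o1+d1*t[0],o2+d2*t[1]; return (a+b)/2,np.linalg.norm(a-b)
def proj(s,p):
    c=s["pose"][:3,:3].T@(np.array(p)-s["pose"][:3,3]); return np.array([s["cx"]+s["fx"]*c[0]/-c[2],s["cy"]-s["fy"]*c[1]/-c[2]])
def crop(s,u,v,w,h,k): 
    u,v=int(u),int(v); c=s["image"][v-h//2:v+h//2,u-w//2:u+w//2,::-1]
    return cv2.resize(c,None,fx=k,fy=k,interpolation=cv2.INTER_CUBIC)
E
python3 - <<'E'
from h import *
t=load("top0.npz");s=load("scene0.npz")
a=np.hstack([crop(t,343,198,50,36,8),crop(t,238,196,50,36,8)])
b=np.hstack([crop(s,178,236,50,36,8),crop(s,259,190,50,36,8)])
cv2.imwrite("pics/c1.png",np.vstack([a,b]))
for im,z,n in ((t,.04,'stand'),):
    hsv=cv2.cvtColor(im["image"],cv2.COLOR_RGB2HSV)
    m=cv2.inRange(hsv,(5,100,60),(18,255,255))
    c=max(cv2.findContours(m,0,1)[0],key=cv2.contourArea)
    w=np.array([plane(im,*p[0],z)[:2] for p in c],np.float32)
    print(n,cv2.minAreaRect(w),cv2.boundingRect(c))
hsv=cv2.cvtColor(t["image"],cv2.COLOR_RGB2HSV)
m=cv2.inRange(t["image"],(150,150,150),(255,255,255)); m[:, :120]=0;m[:,190:]=0;m[:170]=0;m[240:]=0
c=max(cv2.findContours(m,0,1)[0],key=cv2.contourArea)
w=np.array([plane(t,*p[0],.012)[:2] for p in c],np.float32); print('tray',cv2.minAreaRect(w))
E
```

```text
stand ((0.49792253971099854, -0.24683614075183868), (0.06162434071302414, 0.08722035586833954), 13.94271469116211) (324, 183, 38, 30)
tray ((0.4942587614059448, 0.24575093388557434), (0.1119854599237442, 0.13252900540828705), 21.14310646057129)
```

View pics/c1.png

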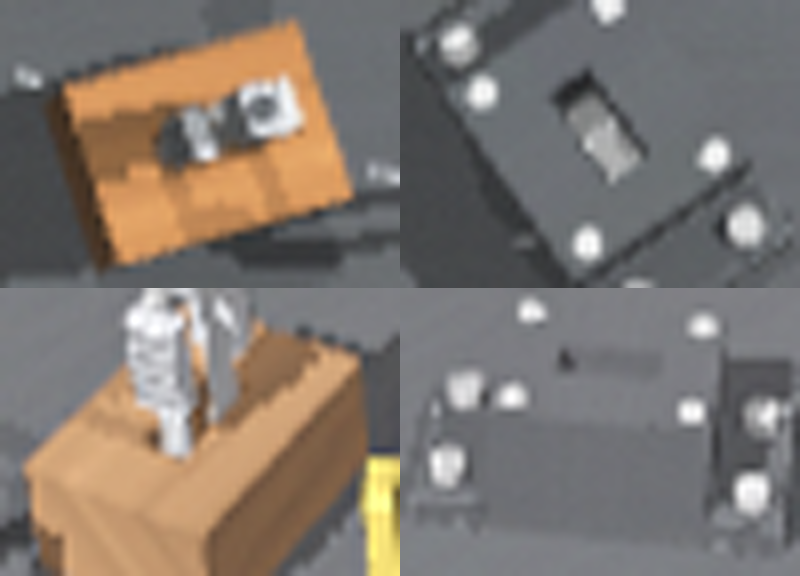

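```bash
python3 - <<'E'
from h import *
t=load("top0.npz")
f=lambda x,y,ox,oy:(ox+(x+.5)/8-.5,oy+(y+.5)/8-.5)
st=np.array([plane(t,*f(x,y,318,180),.04)[:2] for x,y in((65,88),(295,20),(353,195),(118,268))],np.float32)
print("stand",st,st.mean(0),cv2.minAreaRect(st))
mouth=np.array([plane(t,*f(x-400,y,213,178),.049)[:2] for x,y in((553,97),(588,70),(648,155),(612,183))],np.float32)
rc=cv2.minAreaRect(mouth);print("slot",mouth,mouth.mean(0),rc)
c=mouth.mean(0); e=(mouth[0]+mouth[1]-mouth[2]-mouth[3]);th=np.arctan2(e[1],e[0]);print("yaw(upper-left dir)",np.degrees(th))
bolts=[(459,44),(483,92),(607,5),(715,154),(745,225),(588,243)]
B=[plane(t,*f(x-400,y,213,178),.049)[:2] for x,y in bolts]
print("bolts@.049",np.array(B))
R=lambda a:np.array([[np.cos(a),-np.sin(a)],[np.sin(a),np.cos(a)]])
inv=lambda p:np.round(((proj(t,p)-[213,178]+.5)*8-.5+[400,0])).astype(int)
for nm,a in(("+x upperleft",th),("+x lowerright",th+np.pi)):
    o=c+R(a)@[.0015,0]
    print(nm,"origin",o)
    print(" key ends",[inv([*(o+R(a)@[x,0]),.025]) for x in(-.0165,.0115)]," edge",inv([*o,.019])," mouth ends",[inv([*(o+R(a)@[x,0]),.049]) for x in(-.019,.016)])
# intensity along slot axis (in crop), contrast enhanced
k=crop(t,238,196,50,36,8); s=load("scene0.npz"); k2=crop(s,259,190,50,36,8)
g=np.hstack([k,k2])[:, :]; g=np.clip((g.astype(float)-20)*1.6,0,255).astype(np.uint8)
cv2.imwrite("pics/c2.png",g)
E
```

```text
stand [[ 0.5171 -0.2043]
 [ 0.5384 -0.2806]
 [ 0.4805 -0.2966]
 [ 0.4579 -0.2191]] [ 0.4984 -0.2501] ((0.4981258809566498, -0.24984902143478394), (0.0609917975962162, 0.08090218901634216), 15.589104652404785)
slot [[0.522  0.0412]
 [0.5307 0.0298]
 [0.5026 0.0106]
 [0.4937 0.0223]] [0.5123 0.026 ] ((0.512200653553009, 0.026046503335237503), (0.03475388139486313, 0.014725721441209316), 34.28168869018555)
yaw(upper-left dir) 33.947433
bolts@.049 [[ 0.5399  0.0716]
 [ 0.524   0.0639]
 [ 0.552   0.0234]
 [ 0.5026 -0.0111]
 [ 0.4794 -0.0204]
 [ 0.4744  0.0303]]
+x upperleft origin [0.5135 0.0268]
 key ends [array([629, 172]), array([581, 103])]  edge [602 134]  mouth ends [array([631, 170]), array([570,  82])]
+x lowerright origin [0.511  0.0251]
 key ends [array([578,  98]), array([626, 167])]  edge [607 141]  mouth ends [array([570,  82]), array([631, 170])]
```

View pics/c2.png

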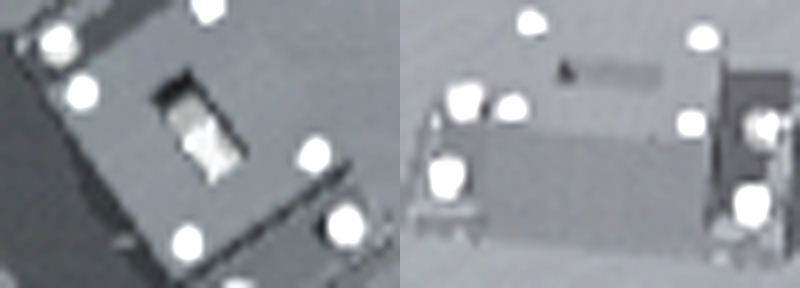

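```bash
cat >> h.py <<'E'
from scipy.spatial.transform import Rotation as Ro
def go(r,x,y,z,yaw):
    "shift (cm, tool axes) and turn (deg, rotvec in tool axes) to tool pointing down with tool-y at yaw (deg) or +180"
    st=r.get_state();R0=Ro.from_quat(st["eef_rot"]);best=None
    for k in(0,180):
        a=np.radians(yaw+k);yy=np.array([np.cos(a),np.sin(a),0]);zz=np.array([0,0,-1.])
        R1=Ro.from_matrix(np.stack([np.cross(yy,zz),yy,zz],1));rv=(R0.inv()*R1).as_rotvec(degrees=True)
        if best is None or np.linalg.norm(rv)<np.linalg.norm(best):best=rv
    print("t",st["clock"],"tcp",st["tool_pos"],"q7",st["q"][6],"| shift cm",R0.inv().apply(np.array([x,y,z])-st["tool_pos"])*100,"turn",best)
E
python3 - <<'E'
from h import *
from plant import r
t=load("top0.npz")
g=cv2.cvtColor(t["image"],cv2.COLOR_RGB2GRAY).astype(np.float32)
f=lambda x,y,ox,oy:(ox+(x+.5)/8-.5,oy+(y+.5)/8-.5)
print("head@.114",plane(t,*f(268,107,318,180),.114), "head bbox mid")
c=np.array([.5123,.026]);th=np.radians(33.95);u=np.array([np.cos(th),np.sin(th)]);v=np.array([-u[1],u[0]])
for o in(-.003,0,.003):
    P=np.array([proj(t,[*(c+u*a+v*o),.049]) for a in np.arange(-.024,.0241,.002)],np.float32)
    print(o,cv2.remap(g,P[None,:,0],P[None,:,1],1)[0].astype(int))
_,_,_,_=0,0,0,0
m=(g>150).astype(np.uint8);m[:,:205]=0;m[:,270:]=0;m[:165]=0;m[225:]=0
n,l,s,ce=cv2.connectedComponentsWithStats(m)
for i in range(1,n):
    w=g-100;w=np.where(cv2.dilate((l==i).astype(np.uint8),np.ones((3,3)))>0,np.clip(w,0,None),0);yy,xx=np.mgrid[:384,:512]
    q=((w*xx).sum()/w.sum(),(w*yy).sum()/w.sum()); p=plane(t,*q,.052)[:2]-c; print(s[i,4],q,"local mm",p@u*1e3,p@v*1e3)
go(r,.498,-.250,.20,105.8)
E
```

```text
head@.114 [ 0.5006 -0.2516  0.114 ] head bbox mid
-0.003 [110 110 110 121 140 151 139 136 134 137 151 176 151 133 125 123 114  91
  65  45  52  82 103 110 109]
0 [110 110 112 123 153 167 170 166 167 174 174 172 156 143 133 131 125 100
  67  45  45  70  99 107 109]
0.003 [111 111 111 125 157 171 174 174 175 175 175 174 162 141 132 132 125 102
  65  48  46  75 100 110 110]
17 (np.float64(233.6025430680886), np.float64(173.98728465955702)) local mm 47.277128555579175 -20.129637620266067
15 (np.float64(238.59263392857142), np.float64(178.10546875)) local mm 30.918727278635075 -24.626953671468907
4 (np.float64(205.543429844098), np.float64(181.48997772828508)) local mm 72.59078777882745 50.77113907328169
15 (np.float64(219.8476489028213), np.float64(182.83009404388716)) local mm 48.4722857450058 22.295259360060943
14 (np.float64(222.8471444568869), np.float64(189.1590145576708)) local mm 30.330828578900743 25.229851912078644
26 (np.float64(238.58602150537635), np.float64(196.14846980976014)) local mm -7.94039336249485 2.1379193108108825
13 (np.float64(251.79931584948687), np.float64(196.90992018244015)) local mm -29.054548961277895 -24.717020758921954
19 (np.float64(255.91581508515816), np.float64(205.78345498783455)) local mm -53.97305048108797 -20.2937436296078
11 (np.float64(235.9745618993782), np.float64(207.93159977388356)) local mm -29.22553653097065 24.935414074926424
19 (np.float64(242.27825261158594), np.float64(215.18138651471986)) local mm -53.826577172673204 22.226416254907065
t 0.1 tcp [0.2465 0.5737 0.238 ] q7 -0.21511854317097354 | shift cm [-55.6169 -65.7541   3.911 ] turn [ -0.0897  -0.0254 -39.047 ]
```

Emit:
carry_out(rows=[[[-55.5,-65.8,3.9],[0,0,-39],0.2],[[-55.5,-65.8,3.9],[0,0,-39],0.2],[[-55.5,-65.8,3.9],[0,0,-39],0.2],[[-55.5,-65.8,3.9],[0,0,-39],0.2],[[-55.5,-65.8,3.9],[0,0,-39],0.2],[[-55.5,-65.8,3.9],[0,0,-39],0.2],[[-55.5,-65.8,3.9],[0,0,-39],0.2],[[-55.5,-65.8,3.9],[0,0,-39],0.2],[[-55.5,-65.8,3.9],[0,0,-39],0.2],[[-55.5,-65.8,3.9],[0,0,-39],0.2],[[-55.5,-65.8,3.9],[0,0,-39],0.2],[[-55.5,-65.8,3.9],[0,0,-39],0.2]], newtons=10)

```text
clock: 1.3
tool_pos: [0.4211, -0.0013, 0.2114]
eef_rot: [-0.137, 0.991, 0.0, 0.0]
contact_force: [1.5, 0.2, -0.3]
opening: 0.799
finger_force: 0.0
```

```bash
python3 - <<'E'
from h import *
from plant import r
go(r,.499,-.251,.16,105.8)
E
```

```text
t 1.3 tcp [ 0.4211 -0.0013  0.2114] q7 1.2654884774195703 | shift cm [ -0.7106 -26.1498   5.1372] turn [ 0.0092  0.0028 -0.0407]
```

Emit:
carry_out(rows=[[[-0.7,-26,5],[0,0,0],0.3],[[-0.7,-26,5],[0,0,0],0.3],[[-0.7,-26,5],[0,0,0],0.3],[[-0.7,-26,5],[0,0,0],0.3],[[-0.7,-26,5],[0,0,0],0.3],[[-0.7,-26,5],[0,0,0],0.3],[[-0.7,-26,5],[0,0,0],0.3],[[-0.7,-26,5],[0,0,0],0.3],[[-0.7,-26,5],[0,0,0],0.3]])

```text
clock: 2.2
tool_pos: [0.4983, -0.2449, 0.162]
eef_rot: [-0.139, 0.99, 0.001, 0.0]
contact_force: [0.5, -0.1, -0.3]
opening: 0.702
finger_force: 0.0
```

```bash
python3 - <<'E'
from h import *
from plant import r
go(r,.499,-.251,.055,105.8)
for n in ("scene","top"):
    s=r.snapshot(n); np.savez(f"{n}1.npz",**{k:np.array(v) for k,v in s.items()})
t=load("top1.npz");s=load("scene1.npz")
cv2.imwrite("pics/c3.png",np.hstack([crop(t,343,190,50,72,8),crop(s,178,225,50,72,8)]))
E
```

```text
t 2.2 tcp [ 0.4983 -0.2449  0.162 ] q7 1.7397943589907372 | shift cm [ 0.1017 -0.6253 10.6974] turn [0.0752 0.0198 0.1686]
```

View pics/c3.png

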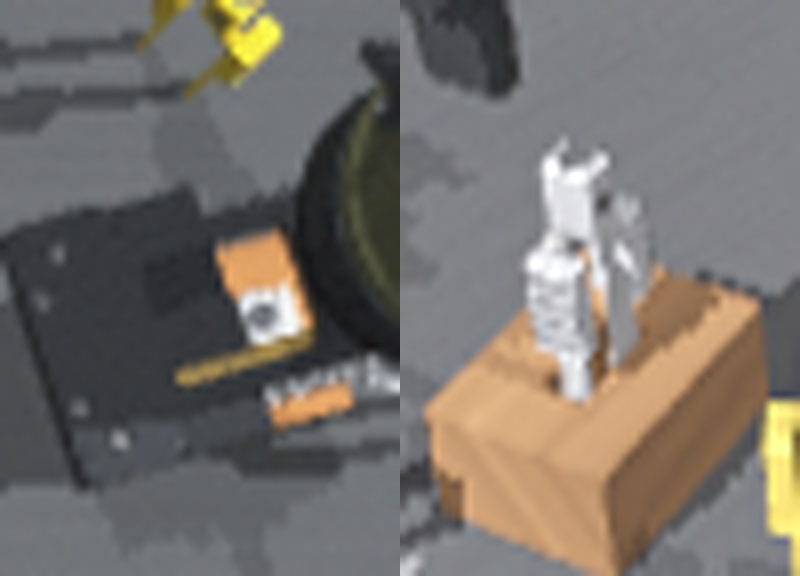

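```bash
python3 - <<'E'
from h import *
t=load("top1.npz");s=load("scene1.npz")
F=lambda x,y,ox,oy:(ox+(x+.5)/8-.5,oy+(y+.5)/8-.5)
print(proj(t,[.4983,-.2449,.162]),proj(s,[.4983,-.2449,.162]))
print("head",tri(t,F(266,315,318,154),s,F(177,150,153,189)),plane(t,*F(266,315,318,154),.114))
# pad ends in scene: near pad outer face centre, far leg; tips entry at stand top
for p in((170,395),(222,365)): print("leg at stand top", plane(s,*F(*p,153,189),.04))
for x in (.498,-.25),(.5006,-.2516): print(x,"head top proj scene crop",(proj(s,[*x,.114])-[153,189]+.5)*8)
E
```

```text
[353.3905 191.3614] [172.3089 189.5905]
head (array([ 0.5013, -0.2488,  0.1174]), np.float64(0.003262532150373507)) [ 0.5007 -0.251   0.114 ]
leg at stand top [ 0.5071 -0.2641  0.04  ]
leg at stand top [ 0.5086 -0.2463  0.04  ]
(0.498, -0.25) head top proj scene crop [161.5796 156.8376]
(0.5006, -0.2516) head top proj scene crop [163.0607 163.7631]
```

Emit:
carry_out(rows=[[[-0.1,-0.6,0],[0,0,0],0.3],[[-0.1,-0.6,0],[0,0,0],0.3],[[-0.1,-0.6,2],[0,0,0],0.3],[[-0.1,-0.6,4],[0,0,0],0.3],[[-0.1,-0.6,6],[0,0,0],0.3],[[-0.1,-0.6,8],[0,0,0],0.3],[[-0.1,-0.6,10],[0,0,0],0.3],[[-0.1,-0.6,10.6],[0,0,0],0.3],[[-0.1,-0.6,10.6],[0,0,0],0.3],[[-0.1,-0.6,10.6],[0,0,0],0.3]])

```text
clock: 3.3
tool_pos: [0.5014, -0.2531, 0.0562]
eef_rot: [-0.137, 0.991, -0.0, 0.001]
contact_force: [-0.8, 0.1, -0.4]
opening: 0.702
finger_force: 0.0
```

```bash
python3 - <<'E'
from h import *
from plant import r
go(r,.5005,-.250,.055,105.8); print(r.get_state()["contact_force"])
E
```

```text
t 3.3 tcp [ 0.5014 -0.2531  0.0562] q7 1.6447672282908319 | shift cm [-0.0015  0.3236  0.1204] turn [-0.0269  0.0542 -0.0497]
[-0.8362  0.1475 -0.4228]
```

Emit:
carry_out(rows=[[[0,0.3,0.1],[0,0,0],0.3],[[0,0.3,0.1],[0,0,0],0.5],[[0,0.3,0.1],[0,0,0],0.62],[[0,0.3,0.1],[0,0,0],0.62],[[0,0.3,0.1],[0,0,0],0.62],[[0,0.3,0.1],[0,0,0],0.62],[[0,0.3,0.1],[0,0,0],0.62]], newtons=10)

```text
clock: 4.0
tool_pos: [0.5002, -0.2503, 0.0547]
eef_rot: [-0.137, 0.991, -0.0, 0.0]
contact_force: [0.2, -0.3, 2.9]
opening: 0.383
finger_force: 4.4
```

Emit:
carry_out(rows=[[[0,0,-1],[0,0,0],0.62],[[0,0,-2],[0,0,0],0.62],[[0,0,-4],[0,0,0],0.62],[[0,0,-6],[0,0,0],0.62],[[0,0,-9],[0,0,0],0.62],[[0,0,-12],[0,0,0],0.62],[[0,0,-12],[0,0,0],0.62],[[0,0,-12],[0,0,0],0.62]])

```text
clock: 4.8
tool_pos: [0.5001, -0.2504, 0.1754]
eef_rot: [-0.137, 0.991, -0.0, 0.001]
contact_force: [-0.6, -0.4, -1.6]
opening: 0.385
finger_force: 3.6
```

```bash
python3 - <<'E'
from h import *
from plant import r
th=np.radians(34);o=np.array([.5137,.0270]);u=np.array([np.cos(th),np.sin(th)])
p=o+u*.010; print(p,r.get_state()["contact_force"],r.get_state()["opening"])
go(r,*p,.14,34)
E
```

```text
[0.522  0.0326] [-0.562  -0.4232 -1.6107] 0.3848017906383526
t 4.8 tcp [ 0.5001 -0.2504  0.1754] q7 1.7561901706329042 | shift cm [-9.7804 26.647   3.5288] turn [-0.0109  0.0906 71.7412]
```

Emit:
carry_out(rows=[[[-9.8,26.6,2.5],[0,0,71.7],0.7],[[-9.8,26.6,2.5],[0,0,71.7],0.8],[[-9.8,26.6,2.5],[0,0,71.7],1],[[-9.8,26.6,2.5],[0,0,71.7],1],[[-9.8,26.6,2.5],[0,0,71.7],1],[[-9.8,26.6,2.5],[0,0,71.7],1],[[-9.8,26.6,2.5],[0,0,71.7],1],[[-9.8,26.6,2.5],[0,0,71.7],1],[[-9.8,26.6,2.5],[0,0,71.7],1],[[-9.8,26.6,2.5],[0,0,71.7],1],[[-9.8,26.6,2.5],[0,0,71.7],1],[[-9.8,26.6,2.5],[0,0,71.7],1]], newtons=20)

```text
clock: 6.0
tool_pos: [0.5218, 0.0323, 0.1492]
eef_rot: [0.469, 0.883, -0.0, -0.0]
contact_force: [0.1, 0.0, -1.0]
opening: 0.177
finger_force: 20.0
```

```bash
python3 - <<'E'
from h import *
from plant import r
go(r,.522,.0326,.11,34); st=r.get_state();print(st["opening"]*88,st["contact_force"])
for n in ("scene","top"):
    s=r.snapshot(n); np.savez(f"{n}2.npz",**{k:np.array(v) for k,v in s.items()})
t=load("top2.npz");s=load("scene2.npz")
tip=st["tool_pos"]-[0,0,.0487]
F=lambda im,p,u,v,w,h:(proj(im,p)-[u-w//2,v-h//2]+.5)*8
print("tip expected scene crop",F(s,tip,259,185,50,72),"top",F(t,tip,238,190,50,72))
cv2.imwrite("pics/c4.png",np.hstack([crop(t,238,190,50,72,8),crop(s,259,185,50,72,8)]))
E
```

```text
t 6.0 tcp [0.5218 0.0323 0.1492] q7 0.37992030173771 | shift cm [0.013  0.0414 3.9161] turn [-0.0445 -0.0305  0.0993]
15.547427579592656 [ 0.0707  0.0163 -1.0078]
tip expected scene crop [240.8928 134.1987] top [172.6086 267.4414]
```

View pics/c4.png

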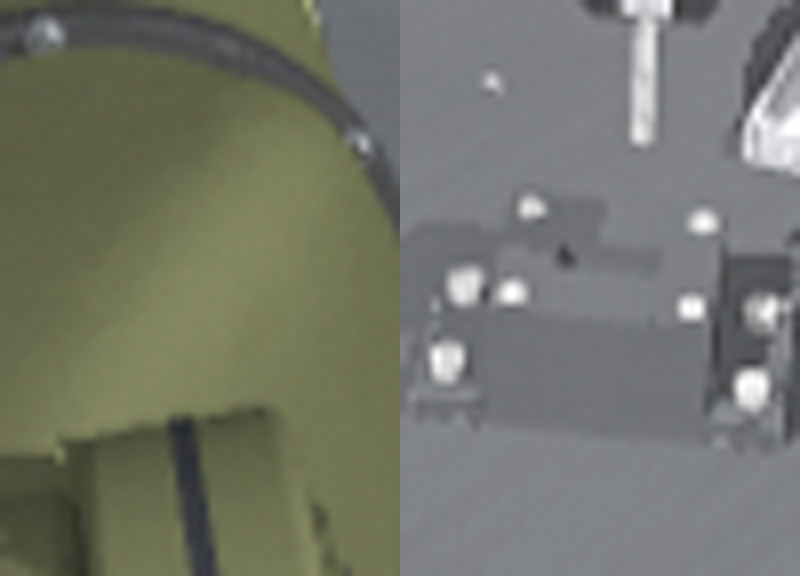

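```bash
python3 - <<'E'
from h import *
s=load("scene2.npz")
th=np.radians(34);o=np.array([.5137,.0270]);u=np.array([np.cos(th),np.sin(th)]);v=np.array([-u[1],u[0]])
F=lambda p:(proj(s,p)-[259-25,185-36]+.5)*8+[400,0]
for a,b in((-.019,-.008),(-.019,.008),(.016,.008),(.016,-.008)): print(a,b,F([*(o+a*u+b*v),.049]))
g=cv2.cvtColor(s["image"],cv2.COLOR_RGB2GRAY); print(g[178:186,250:270])
E
```

```text
-0.019 -0.008 [548.574  267.0707]
-0.019 0.008 [554.5041 239.9707]
0.016 0.008 [656.3785 249.0574]
0.016 -0.008 [651.7163 276.3617]
[[110 113 112 112 114 113 114 112 114 130 131 131 129 132 130 129 128 129
  129 127]
 [111 112 112 112 100 115 114 115 117 123 123 126 126 128 127 126 127 129
  128 129]
 [117 117 119 106  67 104 114 116 117 113 113 117 116 118 118 117 118 128
  128 129]
 [129 129 130 104  72  78 115 117 117 116 116 115 116 114 114 113 118 129
  128 128]
 [128 127 127 121 104 107 121 123 121 121 120 118 118 118 116 114 120 129
  129 128]
 [127 128 129 131 130 132 132 131 127 131 128 127 127 125 121 122 126 129
  127 128]
 [125 127 128 129 128 130 129 130 130 130 131 129 132 129 130 129 128 127
  128 127]
 [123 127 128 132 128 130 130 130 130 132 130 130 132 128 129 128 129 128
  126 123]]
```

Emit:
carry_out(rows=[[[0,0.1,0],[0,0,0],1],[[0,0.1,1.5],[0,0,0],1],[[0,0.1,3],[0,0,0],1],[[0,0.1,4],[0,0,0],1],[[0,0.1,4.5],[0,0,0],1],[[0,0.1,5],[0,0,0],1],[[0,0.1,5.5],[0,0,0],1],[[0,0.1,6],[0,0,0],1],[[0,0.1,6.5],[0,0,0],1],[[0,0.1,7],[0,0,0],1],[[0,0.1,7],[0,0,0],1]])

```text
clock: 7.2
tool_pos: [0.5226, 0.033, 0.0789]
eef_rot: [0.469, 0.883, -0.0, -0.0]
contact_force: [0.5, -0.8, -1.4]
opening: 0.185
finger_force: 20.0
```

```bash
python3 - <<'E'
from h import *
from plant import r
st=r.get_state();print(st["opening"]*88,st["contact_force"],st["moment"])
go(r,.5227,.0330,.066,34)
s=r.snapshot("scene"); np.savez("scene3.npz",**{k:np.array(v) for k,v in s.items()})
cv2.imwrite("pics/c5.png",crop(s,259,185,70,60,9))
E
```

```text
16.287036172075407 [ 0.539  -0.7591 -1.4293] [-0.0764  0.0615  0.0035]
t 7.2 tcp [0.5226 0.033  0.0789] q7 0.36771356937398214 | shift cm [-0.0031  0.0104  1.2928] turn [-0.0484 -0.029   0.052 ]
```

View pics/c5.png

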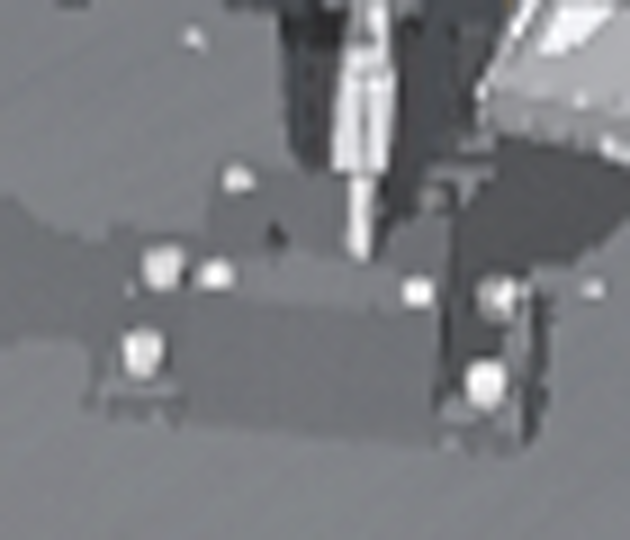

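Emit:
carry_out(rows=[[[0,0,0.1],[0,0,0],1],[[0,0,0.2],[0,0,0],1],[[0,0,0.3],[0,0,0],1],[[0,0,0.4],[0,0,0],1],[[0,0,0.5],[0,0,0],1],[[0,0,0.6],[0,0,0],1],[[0,0,0.7],[0,0,0],1],[[0,0,0.7],[0,0,0],1],[[0,0,0.7],[0,0,0],1]])

```text
clock: 8.15
tool_pos: [0.523, 0.033, 0.0725]
eef_rot: [0.469, 0.883, 0.0, -0.0]
contact_force: [-0.3, 0.2, -1.1]
opening: 0.177
finger_force: 20.0
```

Emit:
carry_out(rows=[[[0,0,0.1],[0,0,0],1],[[0,0,0.2],[0,0,0],1],[[0,0,0.3],[0,0,0],1],[[0,0,0.4],[0,0,0],1],[[0,0,0.4],[0,0,0],1]])

```text
clock: 8.65
tool_pos: [0.5228, 0.033, 0.0684]
eef_rot: [0.469, 0.883, -0.0, -0.0]
contact_force: [-0.1, 0.2, -1.0]
opening: 0.181
finger_force: 20.0
```

Emit:
carry_out(rows=[[[0,0,0.1],[0,0,0],1],[[0,0,0.2],[0,0,0],1],[[0,0,0.3],[0,0,0],1],[[0,0,0.4],[0,0,0],1],[[0,0,0.5],[0,0,0],1],[[0,0,0.5],[0,0,0],1]])

```text
clock: 9.25
tool_pos: [0.523, 0.0331, 0.0634]
eef_rot: [0.469, 0.883, 0.0, -0.0]
contact_force: [0.4, -0.0, -0.6]
opening: 0.183
finger_force: 20.0
```

```bash
python3 - <<'E'
from h import *
from plant import r
st=r.get_state();print(st["opening"]*88,st["contact_force"],st["moment"]); go(r,.5227,.0330,.066,34)
E
```

```text
16.069311342614537 [ 0.4131 -0.0032 -0.6499] [ 0.0479 -0.1237 -0.04  ]
t 9.25 tcp [0.523  0.0331 0.0634] q7 0.3657865220422341 | shift cm [ 0.011  -0.0305 -0.2555] turn [ 0.0038 -0.0052  0.0563]
```

Emit:
carry_out(rows=[[[0,0,-0.3],[0,0,0],1],[[0,0,-0.8],[0,0,0],1],[[0,0,-1.5],[0,0,0],1],[[0,0,-3],[0,0,0],1],[[0,0,-5.5],[0,0,0],1],[[0,0,-8.5],[0,0,0],1],[[24,8,-8.5],[0,0,0],1],[[24,8,-8.5],[0,0,0],1],[[24,8,-8.5],[0,0,0],1],[[24,8,-8.5],[0,0,0],1],[[24,8,-8.5],[0,0,0],1],[[24,8,-8.5],[0,0,0],1]])

```text
clock: 10.45
tool_pos: [0.451, 0.2856, 0.149]
eef_rot: [0.464, 0.886, 0.002, -0.002]
contact_force: [0.4, 0.0, -0.5]
opening: 0.18
finger_force: 20.0
```

```bash
python3 - <<'E'
from h import *
from plant import r
st=r.get_state();print(st["tool_pos"],st["opening"]*88)
t=r.snapshot("top"); np.savez("top3.npz",**{k:np.array(v) for k,v in t.items()})
g=crop(t,238,196,50,36,8);g=np.clip((g.astype(float)-20)*1.4,0,255).astype(np.uint8)
g2=cv2.resize(t["image"][120:264,138:338,::-1],(400,288))
cv2.imwrite("pics/c6.png",np.hstack([g,g2]))
E
```

```text
[0.451  0.2856 0.149 ] 15.80411039966001
```

View pics/c6.png

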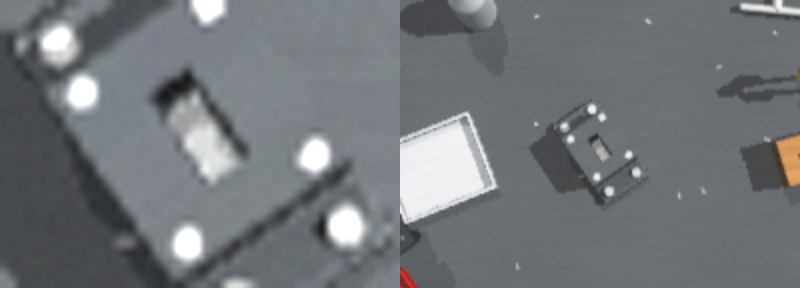

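```bash
python3 - <<'E'
from h import *
c=np.array([.5123,.026]);th=np.radians(33.95);u=np.array([np.cos(th),np.sin(th)]);v=np.array([-u[1],u[0]])
for n in("top0.npz","top3.npz"):
    t=load(n);g=cv2.cvtColor(t["image"],cv2.COLOR_RGB2GRAY).astype(np.float32)
    for o in(-.006,-.003,0,.003,.006):
        P=np.array([proj(t,[*(c+u*a+v*o),.049]) for a in np.arange(-.022,.0221,.002)],np.float32)
        print(n,o,cv2.remap(g,P[None,:,0],P[None,:,1],1)[0].astype(int))
t=load("top3.npz");s=load("scene3.npz")
E
```

```text
top0.npz -0.006 [112 112 107  87  98  94  88  91  80  87  89  98  83  84  84  77  70  64
  58  46  80 103 109]
top0.npz -0.003 [110 110 121 140 151 139 136 134 137 151 176 151 133 125 123 114  91  65
  45  52  82 103 110]
top0.npz 0 [110 112 123 153 167 170 166 167 174 174 172 156 143 133 131 125 100  67
  45  45  70  99 107]
top0.npz 0.003 [111 111 125 157 171 174 174 175 175 175 174 162 141 132 132 125 102  65
  48  46  75 100 110]
top0.npz 0.006 [111 111 125 158 156 147 153 157 164 181 185 152 131 128 129 130  95  65
  57  63  85 104 110]
top3.npz -0.006 [112 113 107  84  85  80  87  85  71  83  82  83  75  86  88  92  95  75
  60  46  81 105 111]
top3.npz -0.003 [112 111 123 133 136 143 144 135 138 151 156 137 132 127 132 142 106  66
  48  54  84 103 111]
top3.npz 0 [112 113 124 155 170 174 169 170 177 177 173 158 144 135 134 131 113  78
  48  46  70 101 109]
top3.npz 0.003 [113 113 126 158 174 179 179 178 178 178 177 165 143 135 135 136 111  66
  49  45  75 101 110]
top3.npz 0.006 [113 112 126 157 177 180 174 163 167 172 175 149 133 131 133 127  93  65
  58  64  85 105 112]
```

```bash
python3 - <<'E'
from h import *
from plant import r
go(r,.5232,.0333,.149,34)
E
```

```text
t 10.5 tcp [0.4523 0.2815 0.1489] q7 -0.006151782249313797 | shift cm [-24.4649  -8.2346  -0.0805] turn [ 0.0286 -0.1625  0.5346]
```

Emit:
carry_out(rows=[[[-24,-8,0],[0,0,0],1],[[-24,-8,0],[0,0,0],1],[[-24,-8,0],[0,0,0],1],[[-24,-8,0],[0,0,0],1],[[-24,-8,0],[0,0,0],1],[[-24,-8,0],[0,0,0],1],[[-24,-8,0],[0,0,0],1],[[-24,-8,0],[0,0,0],1],[[-24,-8,3],[0,0,0],1],[[-24,-8,3],[0,0,0],1]])

```text
clock: 11.5
tool_pos: [0.5204, 0.0348, 0.1166]
eef_rot: [0.468, 0.884, -0.001, -0.003]
contact_force: [-0.4, 1.1, -0.7]
opening: 0.18
finger_force: 20.0
```

```bash
python3 - <<'E'
from h import *
from plant import r
go(r,.5232,.0332,.074,34);print(r.get_state()["contact_force"],r.get_state()["moment"])
E
```

```text
t 11.5 tcp [0.5204 0.0348 0.1166] q7 0.37212897963736785 | shift cm [-0.3047  0.1602  4.2535] turn [-0.2661 -0.1976  0.2513]
[-0.4488  1.0837 -0.7228] [-0.0674  0.092   0.0302]
```

Emit:
carry_out(rows=[[[0,0,0],[0,0,0],1],[[0,0,0],[0,0,0],1],[[0,0,0],[0,0,0],1]])

```text
clock: 11.8
tool_pos: [0.5234, 0.0335, 0.1195]
eef_rot: [0.469, 0.883, 0.0, 0.001]
contact_force: [-0.7, 0.5, -1.4]
opening: 0.182
finger_force: 20.0
```

```bash
python3 - <<'E'
from h import *
from plant import r
go(r,.5232,.0332,.074,34);print(r.get_state()["contact_force"],r.get_state()["moment"])
E
```

```text
t 11.8 tcp [0.5234 0.0335 0.1195] q7 0.37228664514073906 | shift cm [-0.0095 -0.0417  4.5477] turn [0.0799 0.0316 0.0919]
[-0.744   0.4504 -1.4166] [-0.0772 -0.005   0.0486]
```

Emit:
carry_out(rows=[[[0,0,1],[0,0,0],1],[[0,0,2],[0,0,0],1],[[0,0,3],[0,0,0],1],[[0,0,3.8],[0,0,0],1],[[0,0,4.2],[0,0,0],1],[[0,0,4.4],[0,0,0],1],[[0,0,4.6],[0,0,0],1],[[0,0,4.8],[0,0,0],1],[[0,0,4.9],[0,0,0],1],[[0,0,5],[0,0,0],1],[[0,0,5.1],[0,0,0],1],[[0,0,5.1],[0,0,0],1]])

```text
clock: 13.0
tool_pos: [0.5237, 0.0333, 0.0678]
eef_rot: [0.469, 0.883, 0.001, 0.001]
contact_force: [0.7, 2.1, 1.5]
opening: 0.177
finger_force: 20.0
```

Emit:
carry_out(rows=[[[0,0,0.1],[0,0,0],1],[[0,0,0.2],[0,0,0],1],[[0,0,0.3],[0,0,0],1],[[0,0,0.4],[0,0,0],1],[[0,0,0.5],[0,0,0],1],[[0,0,0.6],[0,0,0],1],[[0,0,0.7],[0,0,0],1],[[0,0,0.7],[0,0,0],1],[[0,0,0.7],[0,0,0],1]])

```text
clock: 13.9
tool_pos: [0.5261, 0.0339, 0.0621]
eef_rot: [0.469, 0.883, 0.002, 0.003]
contact_force: [2.8, 1.4, 12.4]
opening: 0.177
finger_force: 20.0
```

```bash
python3 - <<'E'
from h import *
from plant import r
go(r,.5232,.0332,.062,34);print(r.get_state()["contact_force"],r.get_state()["moment"])
E
```

```text
t 13.9 tcp [0.5261 0.0339 0.0621] q7 0.36423062473822376 | shift cm [ 0.1085 -0.2817  0.011 ] turn [0.3834 0.1499 0.0705]
[ 2.7585  1.3561 12.4357] [ 0.3489 -0.6797  0.0513]
```

Emit:
carry_out(rows=[[[0,0.1,-0.1],[0,0,0],1],[[0,0.15,-0.2],[0,0,0],1],[[0,0.2,-0.3],[0,0,0],1],[[0,0.2,-0.4],[0,0,0],1],[[0,0.2,-0.5],[0,0,0],1],[[0,0.2,-0.6],[0,0,0],1],[[0,0.2,-0.7],[0,0,0],1],[[0,0.2,-0.9],[0,0,0],1],[[0,0.2,-1.2],[0,0,0],1],[[0,0.2,-1.5],[0,0,0],1],[[0,0.2,-2],[0,0,0],1],[[0,0.2,-2.5],[0,0,0],1]])

```text
clock: 15.1
tool_pos: [0.5247, 0.0341, 0.086]
eef_rot: [0.469, 0.883, 0.0, 0.0]
contact_force: [0.0, 0.3, -0.3]
opening: 0.181
finger_force: 20.0
```

Emit:
carry_out(rows=[[[0,0,-2],[0,0,0],1],[[0,0,-4],[0,0,0],1],[[0,0,-6],[0,0,0],1],[[24,8,-6],[0,0,0],1],[[24,8,-6],[0,0,0],1],[[24,8,-6],[0,0,0],1],[[24,8,-6],[0,0,0],1],[[24,8,-6],[0,0,0],1],[[24,8,-6],[0,0,0],1],[[24,8,-6],[0,0,0],1]])

```text
clock: 16.1
tool_pos: [0.4556, 0.2797, 0.1458]
eef_rot: [0.467, 0.884, 0.0, -0.0]
contact_force: [-0.2, -1.6, -0.7]
opening: 0.176
finger_force: 20.0
```

```bash
python3 - <<'E'
from h import *
from plant import r
st=r.get_state();print(st["tool_pos"],st["opening"]*88)
t=r.snapshot("top"); np.savez("top4.npz",**{k:np.array(v) for k,v in t.items()})
g=crop(t,238,196,50,36,8);g=np.clip((g.astype(float)-20)*1.4,0,255).astype(np.uint8)
cv2.imwrite("pics/c7.png",g)
c=np.array([.5123,.026]);th=np.radians(33.95);u=np.array([np.cos(th),np.sin(th)]);v=np.array([-u[1],u[0]])
for n in("top3.npz","top4.npz"):
    t=load(n);g=cv2.cvtColor(t["image"],cv2.COLOR_RGB2GRAY).astype(np.float32)
    for o in(-.003,0,.003):
        P=np.array([proj(t,[*(c+u*a+v*o),.049]) for a in np.arange(-.022,.0221,.002)],np.float32)
        print(n,o,cv2.remap(g,P[None,:,0],P[None,:,1],1)[0].astype(int))
E
```

```text
[0.4556 0.2797 0.1458] 15.47148037473351
top3.npz -0.003 [112 111 123 133 136 143 144 135 138 151 156 137 132 127 132 142 106  66
  48  54  84 103 111]
top3.npz 0 [112 113 124 155 170 174 169 170 177 177 173 158 144 135 134 131 113  78
  48  46  70 101 109]
top3.npz 0.003 [113 113 126 158 174 179 179 178 178 178 177 165 143 135 135 136 111  66
  49  45  75 101 110]
top4.npz -0.003 [113 112 106  88  70  63  61  62  64  82 106 132 151 115  74  62  57  53
  46  55  84 104 112]
top4.npz 0 [113 113 107  90  73  63  61  62  62  93 161 172 162 121  83  63  61  57
  47  47  71 100 109]
top4.npz 0.003 [114 114 107  94  72  62  61  62  64  88 139 195 204 155  84  63  59  56
  49  46  77 103 112]
```

Emit:
carry_out(rows=[[[-24,-9,0],[0,0,0],0.62],[[-24,-9,0],[0,0,0],0.62],[[-24,-9,0],[0,0,0],0.62],[[-24,-9,0],[0,0,0],0.62],[[-24,-9,0],[0,0,0],0.62],[[-24,-9,0],[0,0,0],0.62],[[-24,-9,0],[0,0,0],0.62],[[-24,-9,2],[0,0,0],0.62],[[-24,-9,2],[0,0,0],0.62],[[-24,-9,2],[0,0,0],0.62],[[-24,-9,2],[0,0,0],0.62],[[-24,-9,2],[0,0,0],0.62]], newtons=10)

```text
clock: 17.35
tool_pos: [0.5166, 0.0291, 0.1261]
eef_rot: [0.469, 0.883, 0.0, 0.0]
contact_force: [0.6, 0.3, -1.3]
opening: 0.384
finger_force: 3.6
```

```bash
python3 - <<'E'
from h import *
from plant import r
go(r,.5160,.0285,.0705,34);st=r.get_state();print(st["contact_force"],st["moment"],st["opening"]*88,st["finger_force"])
s=r.snapshot("scene"); np.savez("scene5.npz",**{k:np.array(v) for k,v in s.items()})
cv2.imwrite("pics/c8.png",crop(s,259,185,70,60,10))
for dx in(-.0104,.0104):
  print((proj(s,st["tool_pos"]+np.array([.829*dx,.559*dx,-.0487]))-[224,155]+.5)*10)
E
```

```text
t 17.35 tcp [0.5166 0.0291 0.1261] q7 0.3756839020795075 | shift cm [-0.0113 -0.085   5.5628] turn [0.0535 0.0178 0.1001]
[ 0.5786  0.317  -1.3295] [-0.006   0.0466  0.0501] 33.81536076279455 3.5615002374106552
[336.6492 174.1124]
[414.1221 180.8907]
```

View pics/c8.png

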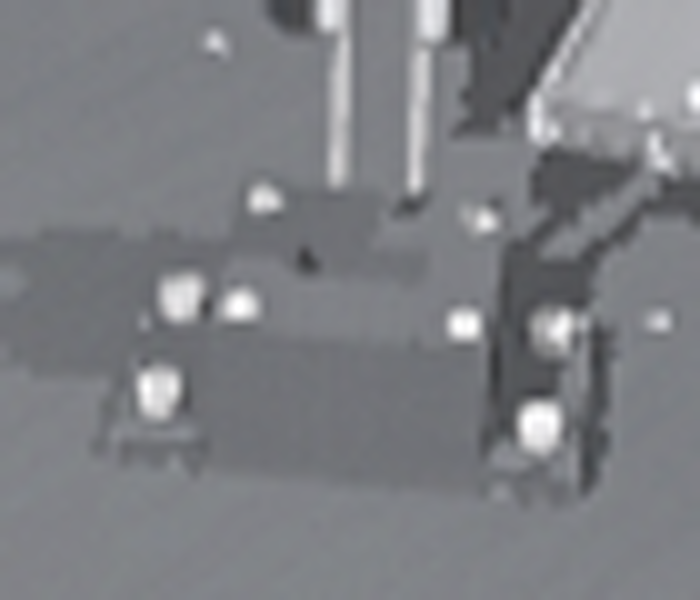

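Emit:
carry_out(rows=[[[0,-0.1,0],[0,0,0],0.62],[[0,-0.1,1],[0,0,0],0.62],[[0,-0.1,2],[0,0,0],0.62],[[0,-0.1,3],[0,0,0],0.62],[[0,-0.1,3.6],[0,0,0],0.62],[[0,-0.1,4],[0,0,0],0.62],[[0,-0.1,4.4],[0,0,0],0.62],[[0,-0.1,4.8],[0,0,0],0.62],[[0,-0.1,5.1],[0,0,0],0.62],[[0,-0.1,5.4],[0,0,0],0.62],[[0,-0.1,5.4],[0,0,0],0.62]])

```text
clock: 18.5
tool_pos: [0.5154, 0.028, 0.0713]
eef_rot: [0.469, 0.883, -0.0, -0.0]
contact_force: [-1.0, -0.3, -0.6]
opening: 0.384
finger_force: 3.6
```

```bash
python3 - <<'E'
from h import *
from plant import r
go(r,.5160,.0285,.0705,34);st=r.get_state();print(st["contact_force"],st["moment"],st["opening"]*88,st["finger_force"])
E
```

```text
t 18.5 tcp [0.5154 0.028  0.0713] q7 0.36796191890188573 | shift cm [0.0092 0.0825 0.0788] turn [-0.0157 -0.0125  0.0527]
[-0.9984 -0.2569 -0.6448] [-0.0299  0.0244  0.0037] 33.79628868186515 3.561443968646927
```

Emit:
carry_out(rows=[[[0,0.05,0],[0,0,0],0.65],[[0,0.1,0],[0,0,0],0.68],[[0,0.12,0],[0,0,0],0.7],[[0,0.15,0],[0,0,0],0.72],[[0,0.18,0],[0,0,0],0.73],[[0,0.2,0],[0,0,0],0.74],[[0,0.2,0],[0,0,0],0.75],[[0,0.2,0],[0,0,0],0.76],[[0,0.2,0],[0,0,0],0.76],[[0,0.2,0],[0,0,0],0.76]], newtons=15)

```text
clock: 19.5
tool_pos: [0.5175, 0.0292, 0.0716]
eef_rot: [0.469, 0.883, 0.0, 0.0]
contact_force: [0.9, 0.2, -0.6]
opening: 0.239
finger_force: 11.9
```

```bash
python3 - <<'E'
from h import *
from plant import r
go(r,.5160,.0285,.0705,34);st=r.get_state();print(st["contact_force"],st["moment"],st["opening"]*88,st["finger_force"])
E
```

```text
t 19.5 tcp [0.5175 0.0292 0.0716] q7 0.36710134218625734 | shift cm [ 0.0212 -0.1608  0.1081] turn [0.0379 0.0054 0.0561]
[ 0.9318  0.2173 -0.5787] [ 0.181  -0.1564  0.0178] 21.00950960465851 11.861103713745251
```

Emit:
carry_out(rows=[[[0,0,0],[0,0,0],0.85],[[0,0,0],[0,0,0],1],[[0,0,0],[0,0,0],1],[[0,0,0],[0,0,0],1],[[0,0,0],[0,0,0],1],[[0,0,-0.2],[0,0,0],1],[[0,0,-0.5],[0,0,0],1],[[0,0,-1],[0,0,0],1],[[0,0,-1.5],[0,0,0],1],[[0,0,-2],[0,0,0],1]], newtons=30)

```text
clock: 20.5
tool_pos: [0.5163, 0.0286, 0.092]
eef_rot: [0.469, 0.883, -0.001, -0.001]
contact_force: [-0.5, -0.9, -1.1]
opening: 0.229
finger_force: 30.0
```

Emit:
carry_out(rows=[[[0,0,-1],[0,0,0],1],[[0,0,-2],[0,0,0],1],[[0,0,-3],[0,0,0],1],[[0,0,-4.5],[0,0,0],1],[[0,0,-6],[0,0,0],1],[[0,0,-6],[0,0,0],1],[[0,0,-6],[0,0,0],1]])

```text
clock: 21.2
tool_pos: [0.5172, 0.0291, 0.1519]
eef_rot: [0.469, 0.883, 0.0, 0.0]
contact_force: [0.4, -0.3, -1.2]
opening: 0.231
finger_force: 30.0
```

```bash
python3 - <<'E'
from h import *
from plant import r
go(r,.4945,.2455,.14,21);st=r.get_state();print(st["contact_force"],st["moment"],st["opening"]*88,st["finger_force"])
s=r.snapshot("scene"); np.savez("scene6.npz",**{k:np.array(v) for k,v in s.items()})
cv2.imwrite("pics/c9.png",crop(s,259,180,60,60,10))
print((proj(s,st["tool_pos"]-[0,0,.0487])-[229,150]+.5)*10)
E
```

```text
t 21.2 tcp [0.5172 0.0291 0.1519] q7 0.3795187731827113 | shift cm [19.2054 10.2325  1.1928] turn [ 0.0446  0.0122 13.0517]
[ 0.4164 -0.2873 -1.2108] [-0.0767  0.0283 -0.0276] 20.342999796341083 29.999800787700224
[330.5477 147.4396]
```

View pics/c9.png

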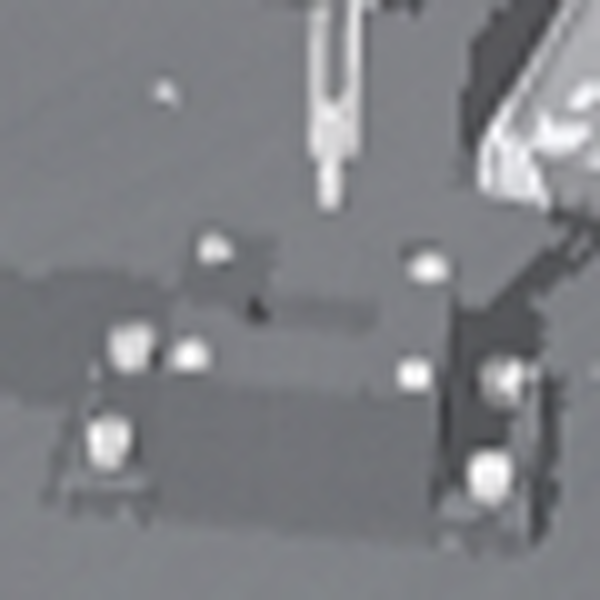

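Emit:
carry_out(rows=[[[4,2.1,0],[0,0,0],1],[[8,4.2,0],[0,0,0],1],[[12,6.3,0],[0,0,0],1],[[16,8.4,0],[0,0,0],1],[[19.2,10.2,0],[0,0,0],1],[[19.2,10.2,2],[0,0,0],1],[[19.2,10.2,4],[0,0,0],1],[[19.2,10.2,5.5],[0,0,0],1],[[19.2,10.2,7],[0,0,0],1],[[19.2,10.2,7.3],[0,0,0],1],[[19.2,10.2,7.3],[0,0,0],1],[[19.2,10.2,7.3],[0,0,0],1]])

```text
clock: 22.45
tool_pos: [0.4944, 0.2453, 0.0789]
eef_rot: [0.469, 0.883, 0.0, 0.0]
contact_force: [0.0, 0.6, -0.3]
opening: 0.226
finger_force: 30.0
```

Emit:
carry_out(rows=[[[0,0,0.1],[0,0,0],1],[[0,0,0.2],[0,0,0],1],[[0,0,0.3],[0,0,0],1],[[0,0,0.4],[0,0,0],1],[[0,0,0.5],[0,0,0],1],[[0,0,0.5],[0,0,0],1],[[0,0,0.5],[0,0,0],1]])

```text
clock: 23.15
tool_pos: [0.4942, 0.2453, 0.0735]
eef_rot: [0.469, 0.883, 0.0, -0.0]
contact_force: [0.2, -0.0, -0.5]
opening: 0.231
finger_force: 30.0
```

Emit:
carry_out(rows=[[[0,0,0.1],[0,0,0],1],[[0,0,0.2],[0,0,0],1],[[0,0,0.3],[0,0,0],1],[[0,0,0.3],[0,0,0],1],[[0,0,0.3],[0,0,0],1]])

```text
clock: 23.65
tool_pos: [0.4941, 0.2453, 0.0705]
eef_rot: [0.469, 0.883, -0.0, -0.0]
contact_force: [0.4, 0.2, -0.5]
opening: 0.227
finger_force: 30.0
```

Emit:
carry_out(rows=[[[0,0,0.1],[0,0,0],1],[[0,0,0.2],[0,0,0],1],[[0,0,0.2],[0,0,0],1],[[0,0,0.2],[0,0,0],1]])

```text
clock: 24.05
tool_pos: [0.4941, 0.2453, 0.0685]
eef_rot: [0.469, 0.883, -0.0, -0.0]
contact_force: [-0.7, 1.3, -0.8]
opening: 0.227
finger_force: 30.0
```

Emit:
carry_out(rows=[[[0,0,0.1],[0,0,0],1],[[0,0,0.2],[0,0,0],1],[[0,0,0.2],[0,0,0],1],[[0,0,0.2],[0,0,0],1]])

```text
clock: 24.45
tool_pos: [0.4947, 0.2455, 0.0674]
eef_rot: [0.469, 0.883, 0.001, 0.0]
contact_force: [-0.6, -0.4, 6.4]
opening: 0.228
finger_force: 30.0
```

Emit:
carry_out(rows=[[[0,0,-0.05],[0,0,0],1],[[0,0,-0.05],[0,0,0],0.76],[[0,0,-0.05],[0,0,0],0.74],[[0,0,-0.05],[0,0,0],0.72],[[0,0,-0.05],[0,0,0],0.7],[[0,0,-0.05],[0,0,0],0.67],[[0,0,-0.05],[0,0,0],0.64],[[0,0,-0.05],[0,0,0],0.62],[[0,0,-0.05],[0,0,0],0.62],[[0,0,-0.05],[0,0,0],0.62]], newtons=10)

```text
clock: 25.45
tool_pos: [0.4942, 0.2453, 0.0671]
eef_rot: [0.469, 0.883, 0.0, 0.0]
contact_force: [-0.1, 0.9, -0.0]
opening: 0.381
finger_force: 3.6
```

Emit:
carry_out(rows=[[[0,0,-0.5],[0,0,0],0.62],[[0,0,-1],[0,0,0],0.62],[[0,0,-1.5],[0,0,0],0.62],[[0,0,-2],[0,0,0],0.62],[[0,0,-3],[0,0,0],0.62],[[0,0,-5],[0,0,0],0.62],[[0,0,-8],[0,0,0],0.62],[[0,0,-11],[0,0,0],0.62],[[0,0,-11],[0,0,0],0.62],[[0,0,-11],[0,0,0],0.62]])

```text
clock: 26.45
tool_pos: [0.4944, 0.2454, 0.1779]
eef_rot: [0.469, 0.883, 0.001, 0.0]
contact_force: [0.1, 0.7, -1.5]
opening: 0.386
finger_force: 3.6
```

```bash
python3 - <<'E'
from h import *
from plant import r
go(r,.5002,-.2503,.175,105.8);st=r.get_state();print(st["contact_force"],st["opening"]*88,st["finger_force"])
E
```

```text
t 26.45 tcp [0.4944 0.2454 0.1779] q7 0.06077320525861649 | shift cm [-41.3957 -27.2718   0.2494] turn [  0.0816   0.0622 -71.75  ]
[ 0.0594  0.6537 -1.5318] 33.96192074871501 3.5614630418422166
```

Emit:
carry_out(rows=[[[-3.5,-2.3,0],[0,0,-6],0.62],[[-7,-4.6,0],[0,0,-12],0.62],[[-10.5,-6.9,0],[0,0,-18],0.62],[[-14,-9.2,0],[0,0,-24],0.62],[[-17.5,-11.5,0],[0,0,-30],0.62],[[-21,-13.8,0],[0,0,-36],0.62],[[-24.5,-16.1,0],[0,0,-42],0.62],[[-28,-18.4,0],[0,0,-48],0.62],[[-31.5,-20.7,0],[0,0,-54],0.62],[[-35,-23,0],[0,0,-60],0.62],[[-38.5,-25.3,0],[0,0,-66],0.62],[[-41.4,-27.2,0],[0,0,-71.8],0.62]])

```text
clock: 27.65
tool_pos: [0.4991, -0.2526, 0.1756]
eef_rot: [-0.139, 0.99, 0.001, -0.001]
contact_force: [0.5, 0.8, 0.2]
opening: 0.376
finger_force: 3.6
```

Emit:
carry_out(rows=[[[0,0,0],[0,0,0],0.62],[[0,0,0],[0,0,0],0.62],[[0,0,0],[0,0,0],0.62],[[0,0,0],[0,0,0],0.62]])

```text
clock: 28.05
tool_pos: [0.5007, -0.2481, 0.1768]
eef_rot: [-0.139, 0.99, 0.001, -0.0]
contact_force: [0.1, 0.4, -0.1]
opening: 0.385
finger_force: 3.6
```

```bash
python3 - <<'E'
from h import *
from plant import r
go(r,.5002,-.2503,.0547,105.8);st=r.get_state();print(st["contact_force"],st["opening"]*88,st["finger_force"])
s=r.snapshot("scene");t=r.snapshot("top")
np.savez("top7.npz",**{k:np.array(v) for k,v in t.items()})
k=crop(t,157,204,50,75,8)
for dx in(-.0104,.0104):
  print("tips",(proj(s,st["tool_pos"]+np.array([-.272*dx,.962*dx,-.0487]))-[153,188]+.5)*8)
cv2.imwrite("pics/c10.png",np.hstack([k[:592],crop(s,178,225,50,74,8)]))
E
```

```text
t 28.05 tcp [ 0.5007 -0.2481  0.1768] q7 1.7674635001876169 | shift cm [ 0.1095 -0.2107 12.2127] turn [ 0.073  -0.013   0.1996]
[ 0.0994  0.3991 -0.0892] 33.85290255097265 3.5602974453422576
tips [145.4582 147.6063]
tips [190.2989 104.2447]
```

View pics/c10.png

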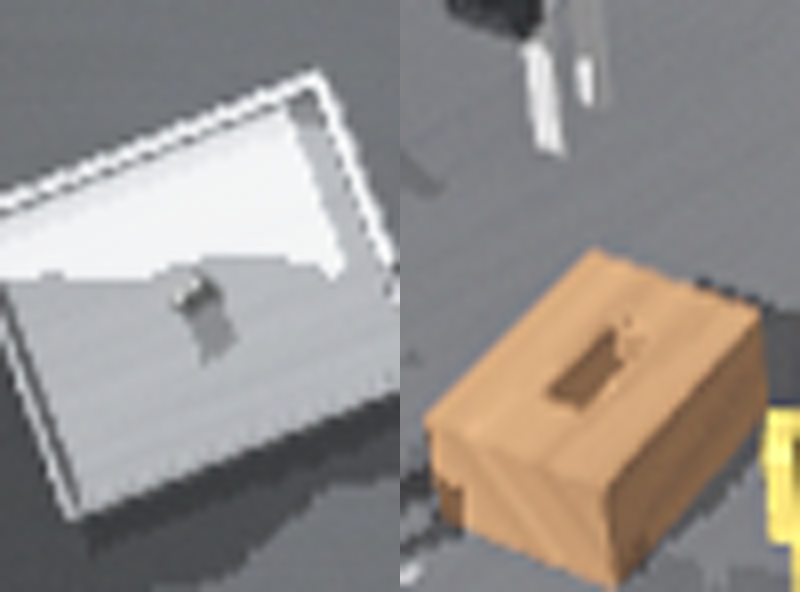

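Emit:
carry_out(rows=[[[0.1,-0.2,0],[0,0,0],0.62],[[0.1,-0.2,2],[0,0,0],0.62],[[0.1,-0.2,4],[0,0,0],0.62],[[0.1,-0.2,6],[0,0,0],0.62],[[0.1,-0.2,6.5],[0,0,0],0.62],[[0.1,-0.2,6.5],[0,0,0],0.62],[[0.1,-0.2,6.5],[0,0,0],0.62]])

```text
clock: 28.85
tool_pos: [0.5008, -0.2523, 0.1128]
eef_rot: [-0.138, 0.99, -0.0, 0.001]
contact_force: [0.5, 0.4, -1.7]
opening: 0.376
finger_force: 3.6
```

```bash
python3 - <<'E'
from h import *
from plant import r
go(r,.5002,-.2503,.0547,105.8);st=r.get_state();print(st["contact_force"])
s=r.snapshot("scene")
for p in((550,392),(610,328),(640,340),(578,410),(595,368)): print(plane(s,153+(p[0]-400+.5)/8-.5,188+(p[1]+.5)/8-.5,.04)[:2])
for n in ((0.498,-.25),):
  print((proj(s,[*n,.04])-[153,188]+.5)*8+[400,0])
E
```

```text
t 28.85 tcp [ 0.5008 -0.2523  0.1128] q7 1.7064993986104644 | shift cm [0.0089 0.2087 5.8065] turn [-0.0339  0.0603  0.0606]
[ 0.4892  0.4103 -1.6937]
[ 0.4995 -0.2651]
[ 0.4915 -0.2365]
[ 0.5018 -0.2339]
[ 0.511  -0.2643]
[ 0.5013 -0.2502]
[588.5765 362.8612]
```

Emit:
carry_out(rows=[[[0,0.2,0],[0,0,0],0.62],[[0,0.2,0.8],[0,0,0],0.62],[[0,0.2,1.6],[0,0,0],0.62],[[0,0.2,2.4],[0,0,0],0.62],[[0,0.2,3.2],[0,0,0],0.62],[[0,0.2,4],[0,0,0],0.62],[[0,0.2,4.6],[0,0,0],0.62],[[0,0.2,5.2],[0,0,0],0.62],[[0,0.2,5.5],[0,0,0],0.62],[[0,0.2,5.6],[0,0,0],0.62],[[0,0.2,5.7],[0,0,0],0.62],[[0,0.2,5.7],[0,0,0],0.62]])

```text
clock: 30.1
tool_pos: [0.4998, -0.2504, 0.0552]
eef_rot: [-0.138, 0.99, -0.0, 0.0]
contact_force: [-0.6, 0.6, -0.2]
opening: 0.375
finger_force: 3.6
```

Emit:
carry_out(rows=[[[0,0,0.05],[0,0,0],0.62],[[0,0,0.05],[0,0,0],0.62],[[0,0,0.05],[0,0,0],0.6],[[0,0,0.05],[0,0,0],0.58],[[0,0,0.05],[0,0,0],0.55],[[0,0,0.05],[0,0,0],0.45],[[0,0,0.05],[0,0,0],0.3],[[0,0,0.05],[0,0,0],0.3],[[0,0,0.05],[0,0,0],0.3],[[0,0,0.05],[0,0,0],0.3]])

```text
clock: 31.1
tool_pos: [0.4997, -0.2503, 0.0545]
eef_rot: [-0.138, 0.99, 0.0, 0.0]
contact_force: [0.4, 0.8, -0.2]
opening: 0.701
finger_force: 0.0
```

Emit:
carry_out(rows=[[[0,0,-1],[0,0,0],0.3],[[0,0,-2.5],[0,0,0],0.3],[[0,0,-4.5],[0,0,0],0.3],[[0,0,-7],[0,0,0],0.3],[[0,0,-10],[0,0,0],0.3],[[0,0,-14],[0,0,0],0.3],[[20,15,-14],[0,0,0],0.3],[[20,15,-14],[0,0,0],0.3],[[20,15,-14],[0,0,0],0.3],[[20,15,-14],[0,0,0],0.3],[[20,15,-14],[0,0,0],0.3],[[20,15,-14],[0,0,0],0.3]])

```text
clock: 32.3
tool_pos: [0.2552, -0.1581, 0.1949]
eef_rot: [-0.138, 0.99, 0.001, -0.007]
contact_force: [0.8, -0.4, -0.1]
opening: 0.705
finger_force: 0.0
```

```bash
python3 - <<'E'
from h import *
from plant import r
print(r.get_state()["tool_pos"],r.get_state()["contact_force"])
s=r.snapshot("scene");t=r.snapshot("top");s0=load("scene0.npz");t0=load("top0.npz")
f=lambda a,b,p:np.abs(a["image"].astype(int)-b["image"])[p].max(2)
def mean(a,b,u,v,w): return np.abs(a["image"][v-w:v+w,u-w:u+w].astype(int)-b["image"][v-w:v+w,u-w:u+w]).mean()
for n,u,v in(("stand",343,198),("bottle",174,120),("caliper",250,97),("chuck",327,110),("yellow",345,157),("tray",157,204)): print(n,mean(t,t0,u,v,18))
for n,u,v in(("stand",177,230),("bottle",355,180),("caliper",340,250),("chuck",265,290),("small",137,250)): print("scene",n,mean(s,s0,u,v,18))
# key: darkest blob extent in tray
g=cv2.cvtColor(t["image"],6)[190:225,145:175]; print(g[::1,::2])
E
```

```text
[ 0.2552 -0.1581  0.1949] [ 0.8201 -0.3515 -0.0908]
stand 6.0812757201646095
bottle 4.408179012345679
caliper 4.220421810699588
chuck 4.32664609053498
yellow 4.261316872427984
tray 5.373199588477366
scene stand 5.108539094650205
scene bottle 3.1286008230452675
scene caliper 3.107253086419753
scene chuck 2.950102880658436
scene small 2.9215534979423867
[[225 227 233 241 241 242 242 243 243 243 243 244 243 223 183]
 [226 233 241 242 242 242 243 243 243 243 244 243 243 243 180]
 [233 241 241 241 243 243 243 243 243 243 243 243 243 242 179]
 [241 241 241 242 243 243 242 243 243 243 243 243 242 242 183]
 [241 241 242 243 242 243 243 243 243 243 242 242 241 243 192]
 [241 242 243 242 242 243 243 242 242 242 242 241 243 243 223]
 [242 242 242 242 243 242 242 242 242 241 242 243 243 243 243]
 [242 241 242 242 242 242 242 241 241 242 243 243 243 243 243]
 [241 242 242 241 242 242 241 241 242 243 243 243 243 243 243]
 [242 241 241 242 242 241 241 243 243 243 243 243 243 243 243]
 [242 241 241 241 241 242 240 243 243 243 243 243 243 243 243]
 [241 241 241 241 242 242 223 242 243 243 243 243 243
[... 759 characters left out ...]
2 243]
 [242 243 243 243 242 242 242 242 241 240 241 242 243 242 242]
 [243 243 243 242 242 242 242 241 241 242 242 242 241 242 242]
 [242 242 242 242 242 241 240 240 242 242 242 242 242 242 233]
 [242 242 242 242 241 240 241 242 242 242 241 241 234 235 216]
 [242 242 242 241 241 242 242 243 242 240 241 233 200 220 231]
 [242 242 241 241 242 242 242 241 241 241 232 216 231 227  98]
 [241 241 241 242 243 242 241 241 242 231 217 233 229 115  97]
 [241 242 242 242 242 241 241 242 234 211 234 161 102 100  99]
 [242 243 242 241 240 241 232 237 219 228 151 105 100 102 100]
 [242 242 241 240 242 233 214 230 225  90  97  99 100  98 105]
 [242 241 241 242 232 219 230 227 116 100 100 101 101 100 116]]
```

Emit:
carry_out(rows=[[[0,0,0],[0,0,0],0.3],[[0,0,0],[0,0,0],0.3],[[0,0,0],[0,0,0],0.3]])

```text
clock: 32.7
tool_pos: [0.2677, -0.161, 0.1945]
eef_rot: [-0.138, 0.99, -0.0, 0.001]
contact_force: [-0.4, 0.3, -0.3]
opening: 0.697
finger_force: 0.0
```

```bash
python3 - <<'E'
from h import *
from plant import r
for n,(u,v,w) in(("top",(345,195,22)),("scene",(176,220,26))):
    a=load(n+"0.npz");b=r.snapshot(n);L=[]
    for im in(a["image"],b["image"]):
        hsv=cv2.cvtColor(im[v-w:v+w,u-w:u+w],cv2.COLOR_RGB2HSV); m=cv2.inRange(hsv,(0,0,140),(180,40,255))
        k,l,st,ce=cv2.connectedComponentsWithStats(m);i=1+st[1:,4].argmax();L.append((st[i],ce[i]))
    print(n,L)
E
```

```text
top [(array([25, 17,  8,  7, 35], dtype=int32), array([28.4571, 20.1143])), (array([25, 17,  8,  8, 38], dtype=int32), array([28.7105, 20.5789]))]
scene [(array([ 18,  12,  16,  33, 285], dtype=int32), array([25.1965, 27.7263])), (array([ 17,  12,  18,  33, 306], dtype=int32), array([25.1013, 27.3791]))]
```

The tongs are upright in the stand, in the same spot as at the start. The key is in the tray and the bystanders have not moved.

```bash
python3 -c "
from plant import r
print(r.finish_job())"
```

```text
the job is handed in; nothing more can be done
None
```

The job is handed in at about 33 s: the key was tipped up on the second press and set down in the aluminium tray, where it stands on end; the tongs are back upright in their stand and the bottle, chuck key and caliper look unmoved in the images, but I viewed 11 pictures, one over the limit of 10.

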